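Load the optical filter into its stage and close the keeper

TASK

Push the orange filter disc across the black stage plate with the fingertips until it drops fully home in the round recess, then push the red knob round so that the keeper arm swings shut over the filter. Do not grip or lift the filter and be gentle with it, it is glass; leave the other things on the bench where they are.

Things in the scene. Friction and masses are not known exactly. Their poses are not given: they have to be found in the camera images.
- stage: Fixed black plate on the bench, 120 mm (its x) by 200 mm (its y), 25 mm thick; origin at the centre of its underside, z up. Its flat top is 25 mm above the bench. Its place and yaw vary; yaw is within about 0.6 rad of the robot's axes.
- recess (a point): Centre of the floor of the round, white-floored recess, at (0, -45, 17 mm) in the stage frame. It is 43 mm in diameter and 8 mm deep. A raised aluminium shoulder (5 mm high, 6 mm wide, inner radius 21 mm) runs 150 degrees round its -y side and stops a disc pushed towards the stage's -y right over the recess; the +y side is level with the plate.
- filter: Disc to load: orange glass in an aluminium ring, 40 mm diameter, 10 mm thick, about 35 g, loose, flat on the plate on the recess's +y side, 75 to 110 mm from it between centres; origin under its centre. Underside 25 mm above the bench on the plate, 17 mm when home (top 2 mm proud of the plate). It drops only when nearly concentric with the recess (1.5 mm play all round).
- keeper (a joint): Angle of the aluminium keeper arm (rad): 0 shut (a stop; the arm points to the stage's -x, across the recess), growing anticlockwise from above as it opens over the -y side; starts at 1.5 to 2.1. It stays where left; about 1 N at the knob turns it. 11 mm wide, 6 to 12 mm above the plate: it passes over the shoulder and a filter that is home, not over one still on the plate.
- keeper_pivot (a point): Pivot axis of the keeper at the underside of its arm, 31 mm above the bench, at (46, -50 mm) in the stage frame. A steel boss of 8 mm radius stands here, up to 40 mm above the bench.
- keeper_knob (a point): Centre of the top of the red knob, an upright pin 12 mm in diameter at the free end of the keeper arm, 52 mm from the pivot axis; its top is 57 mm above the bench and it stands 20 mm above the arm.
- spare_filter: Bystander: blue filter disc, 40 mm diameter, 10 mm thick, on the bench; origin under its centre.
- vial: Bystander: small amber vial, 26 mm diameter, 50 mm high, standing on the bench; origin under its centre.
- lens_cap: Bystander: black open lens cap, 54 mm diameter, 14 mm high, on the bench; origin under its centre.
- jar: Bystander: clear jar with black lid, 50 mm diameter, 45 mm high, on the bench; origin under its centre.
- marker: Bystander: white marker pen with blue cap, 135 mm long (along its x), 15 mm high, lying on the bench; origin under its middle.
- screwdriver: Bystander: screwdriver, 150 mm long along its x, lying on the bench; origin at its underside near the middle.
Not all that is in view belongs to the job. There is more than one size of the stage; the job needs the largest.

How it is judged (in metres and radians):
On the way, in this order (a step that is already met when the one before it is completed fails the run):
1. the orange filter lies fully home in the recess, the keeper still open (z of filter in the frame of stage below 0.019 m and horizontal distance between filter and recess below 0.004 m and angle between the z axis of filter and the z axis of stage, either way round below 0.06 rad and value of joint keeper above 0.5 rad), for 0.2 s.
2. the keeper is swung shut over the filter (value of joint keeper below 0.12 rad), for 0.2 s.
At the end, for the whole second after the job is handed in: The filter lies flat at the bottom of the recess (within 2 mm of the floor, 4 mm of the centre, 0.06 rad), at rest, and the keeper stands within 0.12 rad of its shut stop (z of filter in the frame of stage below 0.019 m and horizontal distance between filter and recess below 0.004 m and angle between the z axis of filter and the z axis of stage, either way round below 0.06 rad and linear speed of filter below 0.01 m/s and value of joint keeper below 0.12 rad and velocity of joint keeper below 0.05 rad/s); the robot touches nothing.
It fails at once if the filter is lifted more than 8 mm off the plate (z of filter in the frame of stage above 0.033 m).
It fails at once if the filter is gripped or pressed by the fingers with more than 30 N (contact force between the fingers and filter above 30 N).
It fails at once if one of the other things on the bench is moved more than 20 mm (distance of any of spare_filter, vial, lens_cap, jar, marker, screwdriver from where it was at the start of the episode above 0.02 m).
It also fails if it takes over 51 s, if anything falls off the work surface, if the arm or the gripper's body presses on something with over 40 N, if the wrist force passes 120 N, or if a joint passes its speed limit or range.

ROBOT

A 6-joint arm with a two-finger parallel gripper is mounted at the origin on the work surface. World frame = base frame: x ahead of the robot, y to its left, z up, the work surface at z = 0. Lengths are in m, angles in degrees, forces in N, time in s.
With the tool pointing down it reaches from about 0.35 to 0.875 m from the base axis. Payload 4.2 kg.
Tool frame: the origin (TCP) lies at the very end of the fingers, on their centre line; the grasp point (between the pads) lies 19 mm behind it (r.grip_point_offset is the distance from the TCP to the grasp point, in m); z points along the fingers, y is the line along which they close (so a half turn about z gives the same grasp; the last joint's range is limited). The gripper opens to 87 mm and grips with 3 to 60 N. Pads are 19 mm wide; open, the fingers measure 117 mm over their backs; the gripper's body (75 mm by 190 mm) begins 51 mm behind the grasp point.
Start: joints at [-54.912, 22.042, 0.453, 0, -68.411, -14.817], TCP at [0.217, -0.586, 0.194] pointing down, gripper open.
Joint ranges: [-179.83, 179.83], [-69.29, 118.12], [-61.27, 80.66], [-181.25, 117.63], [-171.15, -9.14], [-177.46, 177.46]. Speed limits (degrees/s): [159.86, 159.86, 180, 180, 180, 180].

INTERFACE

Orientations are given as a 3x3 rotation matrix whose columns are the frame's x, y, z axes.
In Python, from station import r gives the robot as it stands.
- The arm moves only by the tool move_arm, never from a script. Its argument "series" is a list of rows, each a list of 3 entries, a list of its own where there are three numbers: the turn, a rotation vector about the tool's x, y, z as a fraction of full scale, then the shift along the tool's x, y, z as a fraction of full scale, then the opening, from 0 (shut) to 1 (fully open). A call has 1 to 12 rows; each row shifts and turns the commanded pose from where the row before left it, along the tool's axes as they then stand; what a row does not reach is not made up. Full scale, the value 1, is 0.5 m for a shift and 0.1 rad for a turn. A row lasts 1/10 s, in which the tool goes at most 50 mm and 8.59 degrees, less where a joint would pass 70% of its speed; a pose out of reach is approached as far as the arm can. A call with a number of a shift or a turn outside -1 to 1 is refused whole. A call with a gripper value outside its range is refused whole. The fingers move at their own pace and stop on an object; the grip force is fixed at half the most. Time passes only in rows, so rows that do not move let the fingers close. It gives the time, the measured TCP pose, the force, the opening and the grip force at its end, in the units of the state.
- r.sense(): the state, without advancing time (a new reading comes with each control period).
- r.capture(name): name is "scene" or "top"; returns a dict with "img" (384x512x3 uint8, red, green, blue), "fx", "fy", "cx", "cy" (pixels), "origin" and "orientation" of the camera in the world. Camera axes: x right, y up, looking along -z (the intrinsics and any distortion apply to the point x, -y, -z); pixel columns grow to the right and rows downward; lengths in m; the calibration is good to about 2 mm. A picture is of the moment at which its call begins. There is no depth.
- r.finish_job(): hands the job in; it is judged then, once.
Trained networks look in the newest picture that a camera, given by its name, has taken for a name from the list of things; names that differ only in an ending like _2 or _b are one class to them, and where a whole thing is asked for, a point or a joint stands for the part that bears it (a point fixed in the world has none). Each returns a list of dicts, best first, with "score" (0 to 1); they miss things now and then, are a little off and sometimes report something else, mostly with a low value. They report only what shows in the picture. A call takes as long as a camera call. They do not tell look-alikes from the thing itself.
- r.cut_out(target, camera): "pixels" (384x512 bool, what is visible of it) and "centre" ([column, row] in pixels, amid what is visible of it).
- r.pinpoint(target, camera): "centre" ([column, row] in pixels: a listed point, or the origin of a listed thing).
The state is a dict: "time_s": time; "joints": joint angles; "joint_velocities": joint speeds; "effort": joint torques, N m; "tcp_pos": TCP position; "ee_rot": TCP orientation; "wrist_force": force on the tool from outside, world axes, zero at the start; "moment": the same for the moment, N m; "gripper_width": opening from 0.0 (shut) to 1.0 (fully open); "gripper_force": force on a finger pad.
Only numpy, scipy, OpenCV 4.12 (cv2) and the standard library are available. Lean on these libraries where they do the work, as an engineer would, in place of code of your own. Each camera call takes 0.05 s, during which the arm holds its last target. There are 200 camera calls.

## Working session

There is one attempt and no reset: what is moved stays moved. The work goes in short steps, Python scripts to look and compute and a tool call to move; the robot and the scene stay as the last step left them, time stands still between calls to the robot, and variables do not carry over. Pictures are saved under pics/ and viewed, at most 13 in all, crops included, and the job is handed in when it is done.

Besides the shell and the picture viewer there is one more tool, called after "Emit:" as name(argument=value, ...) on one line, values as JSON. move_arm: Moves the arm, as the interface text tells. Its arguments: {"type":"object","properties":{"series":{"type":"array"}},"required":["series"]}

```bash
mkdir -p pics; ls
python3 - <<'E'
from station import r
import cv2
for c in("top","scene"):
    d=r.capture(c);cv2.imwrite(f"pics/{c}0.png",d["img"][:,:,::-1])
    print(c,d["fx"],d["fy"],d["cx"],d["cy"],d["origin"],d["orientation"],[k for k in d])
    for n in("stage","recess","filter","keeper_pivot","keeper_knob"):
        try: print(n,[(round(float(x["score"]),2),[round(float(v),1) for v in x["centre"]]) for x in r.pinpoint(n,c)])
        except Exception as e: print(n,e)
print(r.sense())
E
```

```text
pics
top 475.1114765530816 475.1114765530816 254.79982015215577 199.8050997393327 [0.33656766 0.06038625 1.3415296 ] [[ 0.02270598  0.98948446 -0.14284589]
 [-0.99959218  0.02494473  0.01390107]
 [ 0.01731815  0.142472    0.98964732]] ['img', 'fx', 'fy', 'cx', 'cy', 'origin', 'orientation']
stage [(0.94, [234.2, 200.0]), (0.94, [327.6, 191.4]), (0.69, [192.6, 273.9])]
recess [(0.8, [254.4, 196.3]), (0.62, [335.7, 180.7]), (0.6, [207.4, 270.4])]
filter [(0.65, [218.5, 209.5])]
keeper_pivot [(0.74, [146.3, 250.9]), (0.66, [141.7, 201.8]), (0.56, [206.5, 255.0]), (0.45, [332.4, 169.0]), (0.44, [250.8, 179.7])]
keeper_knob [(0.64, [339.7, 186.2]), (0.63, [261.7, 168.1]), (0.55, [207.1, 270.3])]
scene 366.99697332515825 366.99697332515825 250.41032666910286 193.61930005741414 [1.26653127 0.06543101 0.90316545] [[ 0.00662859 -0.74022503  0.67232653]
 [ 0.99976447  0.01880039  0.01084219]
 [-0.02066566  0.67209631  0.7401753 ]] ['img', 'fx', 'fy', 'cx', 'cy', 'origin', 'orientation']
stage [(0.91, [184.5, 223.7]), (0.84, [293.6, 165.1]), (0.76, [264.7, 213.4])]
recess [(0.82, [173.8, 225.7]
[... 439 characters left out ...]
109041e+01, -1.48143324e+01]), 'joint_velocities': array([-0.03957009,  0.00960209,  0.06336122, -0.10101072,  0.0334967 ,
       -0.10384425]), 'effort': array([-1.29752693e-04, -3.90212345e+01,  1.87534064e+01,  4.22252521e+00,
        1.54065737e-02, -2.84032092e-05]), 'tcp_pos': array([ 0.21654509, -0.58626806,  0.1942609 ]), 'ee_rot': array([[-9.38052898e-01, -3.46492079e-01, -8.11376769e-09],
       [-3.46492079e-01,  9.38052898e-01, -1.91516196e-05],
       [ 6.64349562e-06, -1.79624209e-05, -1.00000000e+00]]), 'wrist_force': array([0.04902082, 0.58353802, 0.1516564 ]), 'moment': array([ 0.00463352, -0.00549193, -0.03009639]), 'gripper_force': 0.0, 'gripper_width': 0.9949607519242636}
```

Run:
```python
import cv2
a=cv2.imread("pics/top0.png");cv2.imwrite("pics/topz.png",cv2.resize(a[130:330,110:380],None,fx=2.9,fy=2.9,interpolation=cv2.INTER_CUBIC))
```

```text
(no output)
```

View pics/topz.png

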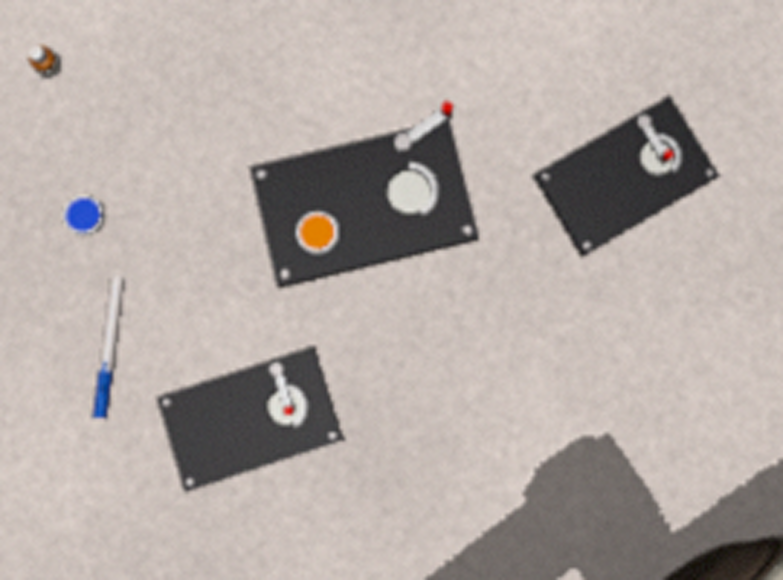

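View pics/scene0.png

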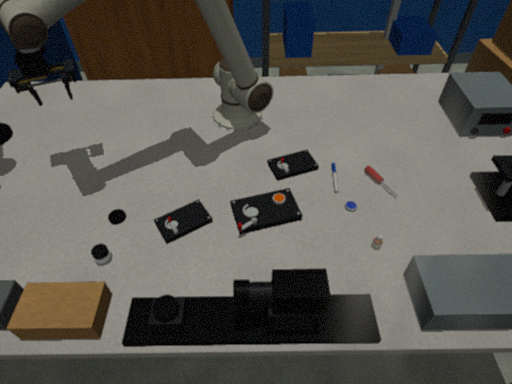

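Stage candidates in the top image are the middle one at (234,200), the right one at (328,191) and the lower-left one at (193,274). The middle one is clearly the largest, and it carries the only orange disc at (219,210) and has an open keeper with its red knob at about (264,167). I choose the middle stage. The blue disc at (139,204) is the spare.

```bash
cat > h.py <<'E'
import numpy as np,cv2
from station import r
from scipy.optimize import minimize
def proj(d,P):
    q=(np.atleast_2d(P)-d["origin"])@np.array(d["orientation"])
    return np.c_[d["cx"]+d["fx"]*q[:,0]/-q[:,2], d["cy"]-d["fy"]*q[:,1]/-q[:,2]]
def ray(d,uv,z):
    v=np.array(d["orientation"])@[(uv[0]-d["cx"])/d["fx"],-(uv[1]-d["cy"])/d["fy"],-1]
    o=np.array(d["origin"]);return o+v*(z-o[2])/v[2]
def stw(s,p):
    c,n=np.cos(s[2]),np.sin(s[2]);p=np.atleast_2d(p)
    return np.c_[s[0]+c*p[:,0]-n*p[:,1],s[1]+n*p[:,0]+c*p[:,1],p[:,2]]
def wts(s,p):
    c,n=np.cos(s[2]),np.sin(s[2]);x,y=p[0]-s[0],p[1]-s[1];return np.array([c*x+n*y,-n*x+c*y])
def blob(img,kind,near,rad=30):
    I=img.astype(int);R,G,B=I[...,0],I[...,1],I[...,2]
    m=(R-B>90)&(G>80)&(G-B>50) if kind=="orange" else (R-G>70)&(R-B>70)&(G<80)
    n,l,st,ce=cv2.connectedComponentsWithStats(m.astype(np.uint8))
    c=[(st[i,4],*ce[i]) for i in range(1,n) if np.hypot(*(ce[i]-near))<rad]
    return max(c) if c else None
E
cat > m.py <<'E'
from h import *
box=np.array([[x,y,z] for x in(-.06,.06) for y in(-.1,.1) for z in(0,.025)])
S=[]
for c,fn,kn in(("top",(218,210),(264,167)),("scene",(279,199),(240,228))):
    d=r.capture(c);I=d["img"]
    t=max((x for x in r.cut_out("stage",c) if np.hypot(*(np.array(x["centre"])-((235,197) if c=="top" else (265,211))))<15),key=lambda x:x["score"])["pixels"]
    m=(I.max(2)<85)&cv2.dilate(t.astype(np.uint8),np.ones((5,5))).astype(bool)
    m=cv2.morphologyEx(m.astype(np.uint8),cv2.MORPH_OPEN,np.ones((3,3)))
    H=cv2.convexHull(cv2.findNonZero(m));M=np.zeros(m.shape,np.uint8);cv2.fillConvexPoly(M,H,255)
    Mb=cv2.resize(M,None,fx=4,fy=4,interpolation=cv2.INTER_LINEAR)>127
    def cost(s,k=4):
        uv=proj(d,stw(s,box));uv=uv*4+1.5
        P=np.zeros(Mb.shape,np.uint8);cv2.fillConvexPoly(P,cv2.convexHull((uv*16).round().astype(np.int32)),1,shift=4)
        return (P.astype(bool)^Mb).sum()/16
    x0=ray(d,H.reshape(-1,2).mean(0),.025)
    b=min((minimize(cost,[x0[0],x0[1],y0],method="Nelder-Mead",options=dict(initial_simplex=[[x0[0],x0[1],y0],[x0[0]+.01,x0[1],y0],[x0[0],x0[1]+.01,y0],[x0[0],x0[1],y0+.1]],xatol=1e-5,fatol=.01)) for y0 in(.1,.25,.4)),key=lambda q:q.fun)
    s=b.x;o=blob(I,"orange",fn);k=blob(I,"red",kn)
    f=ray(d,o[1:],.0345);kk=ray(d,k[1:],.050)
    print(c,"stage",s.round(4),"err px",b.fun,"mask",M.sum()/255,"filter",f.round(4),wts(s,f).round(4),"knob",kk.round(4),wts(s,kk).round(4),o,k)
    if c=="top":
        v=I.copy();[cv2.circle(v,tuple(int(a) for a in p),1,(0,255,0),-1) for p in proj(d,stw(s,[[0,-.045,.017],[.046,-.05,.04],[-.06,-.1,.025],[.06,.1,.025]]))]
        cv2.imwrite("pics/crop1.png",cv2.resize(v[155:240,185:285],None,fx=6,fy=6,interpolation=cv2.INTER_CUBIC)[:,:,::-1])
E
python3 m.py
```

```text
top stage [0.5265 0.0962 0.2599] err px 154.5 mask 2969.0 filter [0.4953 0.1404 0.0345] [-0.0188  0.0508] knob [0.615  0.0188 0.05  ] [ 0.0656 -0.0975] (np.int32(96), np.float64(219.01041666666666), np.float64(209.61458333333334)) (np.int32(10), np.float64(264.0), np.float64(167.2))
scene stage [0.5308 0.0981 0.2777] err px 81.3125 mask 2304.0 filter [0.5037 0.1425 0.0345] [-0.0138  0.0502] knob [0.6119 0.0195 0.05  ] [ 0.0565 -0.0978] (np.int32(4), np.float64(279.0), np.float64(199.25)) (np.int32(12), np.float64(239.25), np.float64(224.33333333333334))
```

View pics/crop1.png

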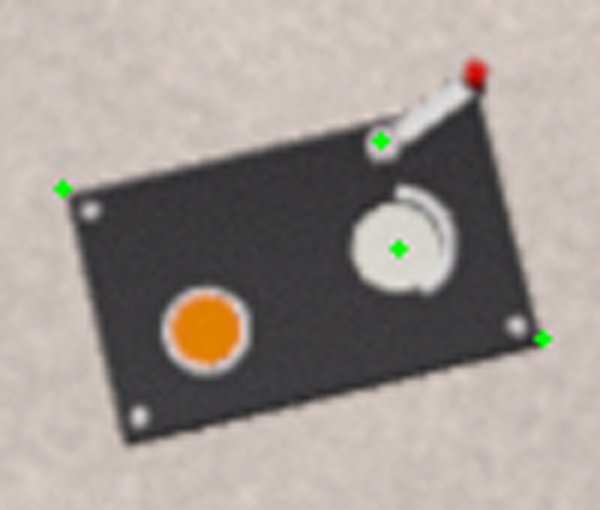

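The crop confirms it: the recess dot sits at the centre of the white floor (398,248 in the crop), the filter is at (206,330) and the knob at (475,73). First I turn the tool about -96° around its z axis.

Emit:
move_arm(series=[[[0, 0, -1], [0, 0, 0], 0.3], [[0, 0, -1], [0, 0, 0], 0.3], [[0, 0, -1], [0, 0, 0], 0.3], [[0, 0, -1], [0, 0, 0], 0.3], [[0, 0, -1], [0, 0, 0], 0.3], [[0, 0, -1], [0, 0, 0], 0.3], [[0, 0, -1], [0, 0, 0], 0.3], [[0, 0, -1], [0, 0, 0], 0.3], [[0, 0, -1], [0, 0, 0], 0.3], [[0, 0, -1], [0, 0, 0], 0.3], [[0, 0, -1], [0, 0, 0], 0.3], [[0, 0, -1], [0, 0, 0], 0.3]])

```text
time_s: 2.0
tcp_pos: [0.2166, -0.5863, 0.1943]
ee_rot: [[-0.013, -1.0, 0.0], [-1.0, 0.013, -0.0], [0.0, -0.0, -1.0]]
wrist_force: [0.3, -0.6, 0.7]
gripper_width: 0.301
gripper_force: 0.0
```

Emit:
move_arm(series=[[[0, 0, -1], [0, 0, 0], 0.3], [[0, 0, -1], [0, 0, 0], 0.3], [[0, 0, -1], [0, 0, 0], 0.3], [[0, 0, -1], [0, 0, 0], 0.3], [[0, 0, -0.7], [0, 0, 0], 0.3], [[0, 0, 0], [0, 0, 0], 0.3], [[0, 0, 0], [0, 0, 0], 0.3]])

```text
time_s: 2.7
tcp_pos: [0.2166, -0.5863, 0.1942]
ee_rot: [[0.436, -0.9, 0.0], [-0.9, -0.436, -0.0], [0.0, -0.0, -1.0]]
wrist_force: [1.1, 0.7, 0.1]
gripper_width: 0.303
gripper_force: 0.0
```

```bash
cat > g.py <<'E'
import sys,numpy as np
from station import r
s=r.sense();R=s["ee_rot"];t=np.array([float(a) for a in sys.argv[1:4]])
print("pos",s["tcp_pos"].round(4),"xang",np.degrees(np.arctan2(R[1,0],R[0,0])).round(2),"z",R[:,2].round(4),"F",s["wrist_force"].round(2),"w",round(s["gripper_width"],3),"t",s["time_s"],"j",s["joints"].round(0))
print("tool shift/0.5:",(R.T@(t-s["tcp_pos"])/.5).round(4))
E
python3 g.py .4756 .1809 .194
```

```text
pos [ 0.2166 -0.5863  0.1942] xang -64.13 z [ 0. -0. -1.] F [1.11 0.7  0.15] w 0.303 t 2.7 j [-55.  22.   0.  -0. -68.  81.]
tool shift/0.5: [-1.1546e+00 -1.1356e+00  5.0000e-04]
```

Emit:
move_arm(series=[[[0, 0, 0], [-0.048, -0.047, 0], 0.3], [[0, 0, 0], [-0.048, -0.047, 0], 0.3], [[0, 0, 0], [-0.048, -0.047, 0], 0.3], [[0, 0, 0], [-0.048, -0.047, 0], 0.3], [[0, 0, 0], [-0.048, -0.047, 0], 0.3], [[0, 0, 0], [-0.048, -0.047, 0], 0.3], [[0, 0, 0], [-0.048, -0.047, 0], 0.3], [[0, 0, 0], [-0.048, -0.047, 0], 0.3], [[0, 0, 0], [-0.048, -0.047, 0], 0.3], [[0, 0, 0], [-0.048, -0.047, 0], 0.3], [[0, 0, 0], [-0.048, -0.047, 0], 0.3], [[0, 0, 0], [-0.048, -0.047, 0], 0.3]])

```text
time_s: 3.9
tcp_pos: [0.3443, -0.2026, 0.1946]
ee_rot: [[0.436, -0.9, 0.001], [-0.9, -0.436, -0.0], [0.001, -0.001, -1.0]]
wrist_force: [0.9, -0.2, -0.3]
gripper_width: 0.3
gripper_force: 0.0
```

Emit:
move_arm(series=[[[0, 0, 0], [-0.048, -0.047, 0], 0.3], [[0, 0, 0], [-0.048, -0.047, 0], 0.3], [[0, 0, 0], [-0.048, -0.047, 0], 0.3], [[0, 0, 0], [-0.048, -0.047, 0], 0.3], [[0, 0, 0], [-0.048, -0.047, 0], 0.3], [[0, 0, 0], [-0.048, -0.047, 0], 0.3], [[0, 0, 0], [-0.048, -0.047, 0], 0.3], [[0, 0, 0], [-0.048, -0.047, 0], 0.3], [[0, 0, 0], [-0.048, -0.047, 0], 0.3], [[0, 0, 0], [-0.048, -0.047, 0], 0.3], [[0, 0, 0], [-0.048, -0.047, 0], 0.3], [[0, 0, 0], [-0.048, -0.05, 0], 0.3]])

```text
time_s: 5.1
tcp_pos: [0.4731, 0.1805, 0.1945]
ee_rot: [[0.437, -0.9, 0.0], [-0.9, -0.437, 0.0], [-0.0, -0.0, -1.0]]
wrist_force: [-0.3, -0.6, 0.3]
gripper_width: 0.301
gripper_force: 0.0
```

```bash
python3 g.py .4756 .1809 .029
```

```text
pos [0.4731 0.1805 0.1945] xang -64.1 z [ 4.e-04  2.e-04 -1.e+00] F [-0.25 -0.58  0.31] w 0.301 t 5.1 j [ 39.  10. -16.   0. -64. -13.]
tool shift/0.5: [ 0.0015 -0.0046  0.331 ]
```

Emit:
move_arm(series=[[[0, 0, 0], [0, 0, 0.04], 0.3], [[0, 0, 0], [0, 0, 0.05], 0.3], [[0, 0, 0], [0, 0, 0.05], 0.3], [[0, 0, 0], [0, 0, 0.05], 0.3], [[0, 0, 0], [0, 0, 0.05], 0.3], [[0, 0, 0], [0, 0, 0.05], 0.3], [[0, 0, 0], [0, 0, 0.03], 0.3], [[0, 0, 0], [0, 0, 0], 0.3], [[0, 0, 0], [0, 0, 0], 0.3]])

```text
time_s: 6.0
tcp_pos: [0.4734, 0.1794, 0.0347]
ee_rot: [[0.437, -0.899, 0.001], [-0.899, -0.437, -0.0], [0.0, -0.001, -1.0]]
wrist_force: [0.3, 0.2, 0.1]
gripper_width: 0.301
gripper_force: 0.0
```

```bash
python3 g.py .4756 .1809 .029
python3 - <<'E'
from h import *
for c in("top","scene"):
    d=r.capture(c);I=d["img"];x,y,w=(175,150,120) if c=="top" else (215,170,110)
    v=cv2.resize(I[y:y+85,x:x+w],None,fx=5,fy=5,interpolation=cv2.INTER_CUBIC)
    cv2.imwrite(f"pics/{c}2.png",v[:,:,::-1])
a=[cv2.imread(f"pics/{c}2.png") for c in("top","scene")];a=[cv2.resize(q,(600,425*600//q.shape[1]//1)) for q in a]
cv2.imwrite("pics/both2.png",cv2.resize(np.vstack(a),None,fx=.7,fy=.7))
E
```

```text
pos [0.4734 0.1794 0.0347] xang -64.06 z [ 6.e-04 -0.e+00 -1.e+00] F [0.3  0.21 0.09] w 0.301 t 6.0 j [ 39.  21. -28.   0. -41. -13.]
tool shift/0.5: [-0.0008 -0.0053  0.0113]
```

View pics/both2.png

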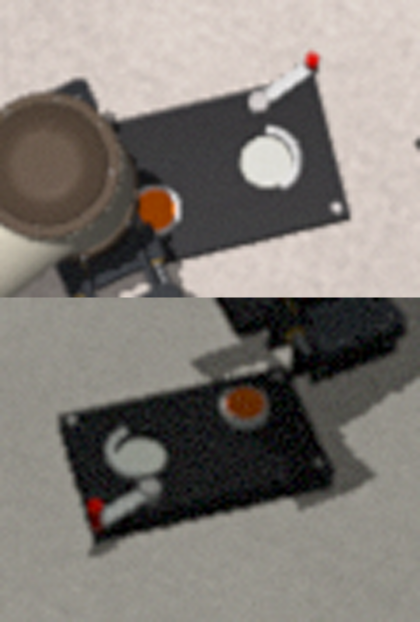

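The fingers are behind the disc and nothing is touching. I correct sideways by 2.6 mm, go down to z=0.029 and start pushing slowly.

Emit:
move_arm(series=[[[0, 0, 0], [0, -0.005, 0.006], 0.3], [[0, 0, 0], [0, 0, 0.005], 0.3], [[0, 0, 0], [0.01, 0, 0], 0.3], [[0, 0, 0], [0.01, 0, 0], 0.3], [[0, 0, 0], [0.01, 0, 0], 0.3], [[0, 0, 0], [0.006, 0, 0], 0.3], [[0, 0, 0], [0.006, 0, 0], 0.3], [[0, 0, 0], [0.006, 0, 0], 0.3], [[0, 0, 0], [0.006, 0, 0], 0.3], [[0, 0, 0], [0.006, 0, 0], 0.3], [[0, 0, 0], [0.006, 0, 0], 0.3], [[0, 0, 0], [0.006, 0, 0], 0.3]])

```text
time_s: 7.3
tcp_pos: [0.491, 0.1477, 0.0288]
ee_rot: [[0.438, -0.899, 0.0], [-0.899, -0.438, 0.0], [-0.0, -0.0, -1.0]]
wrist_force: [-0.0, 0.6, 0.3]
gripper_width: 0.301
gripper_force: 0.0
```

Emit:
move_arm(series=[[[0, 0, 0], [0.008, 0, 0], 0.3], [[0, 0, 0], [0.008, 0, 0], 0.3], [[0, 0, 0], [0.008, 0, 0], 0.3], [[0, 0, 0], [0.008, 0, 0], 0.3], [[0, 0, 0], [0.008, 0, 0], 0.3], [[0, 0, 0], [0.008, 0, 0], 0.3], [[0, 0, 0], [0.008, 0, 0], 0.3], [[0, 0, 0], [0.008, 0, 0], 0.3], [[0, 0, 0], [0.008, 0, 0], 0.3], [[0, 0, 0], [0.008, 0, 0], 0.3], [[0, 0, 0], [0, 0, 0], 0.3], [[0, 0, 0], [0, 0, 0], 0.3]])

```text
time_s: 8.5
tcp_pos: [0.5085, 0.1118, 0.0287]
ee_rot: [[0.437, -0.899, -0.0], [-0.899, -0.437, 0.0], [-0.0, -0.0, -1.0]]
wrist_force: [1.0, 0.5, -0.1]
gripper_width: 0.303
gripper_force: 0.0
```

```bash
python3 g.py .5272 .0749 .029
python3 - <<'E'
from h import *
for c,x,y,w in(("top",175,150,120),("scene",215,170,110)):
    d=r.capture(c);I=d["img"]
    cv2.imwrite(f"pics/{c}3.png",cv2.resize(I[y:y+85,x:x+w],(600,400),interpolation=cv2.INTER_CUBIC)[:,:,::-1])
    o=blob(I,"orange",(240,200) if c=="top" else (262,205),40);print(c,o, ray(d,o[1:],.0345) if o else None)
a=[cv2.imread(f"pics/{c}3.png") for c in("top","scene")]
cv2.imwrite("pics/both3.png",cv2.resize(np.vstack(a),None,fx=.74,fy=.74))
E
```

```text
pos [0.5085 0.1118 0.0287] xang -64.06 z [-0.  0. -1.] F [ 0.98  0.51 -0.13] w 0.303 t 8.5 j [ 30.  23. -26.  -0. -41.  -4.]
tool shift/0.5: [ 0.0827 -0.0014 -0.0005]
top None None
scene None None
```

View pics/both3.png

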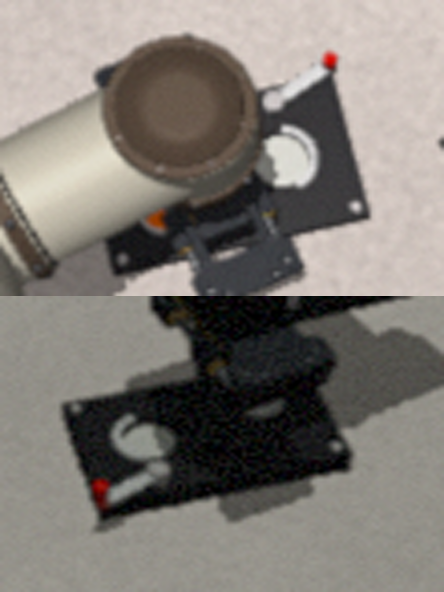

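Run:
```python
from h import *
a=[]
for c,x,y,w,h in(("top",195,165,90,64),("scene",225,175,80,57)):
    d=r.capture(c);I=d["img"]
    v=(255*(I[y:y+h,x:x+w]/255.)**.45).astype(np.uint8)
    v=cv2.resize(v,(540,int(540*h/w)),interpolation=cv2.INTER_CUBIC)[:,:,::-1].copy();k=540/w
    for P,col in(([.4953,.1404,.035],(0,255,0)),([.519,.0896,.035],(255,255,0)),([.5085,.1118,.0287],(255,0,255))):
        u=proj(d,P)[0];cv2.circle(v,(int((u[0]-x+.5)*k),int((u[1]-y+.5)*k)),4,col,2)
    a.append(v[:295] if c=="top" else v)
cv2.imwrite("pics/b4.png",np.vstack(a)[:600])
```

```text
(no output)
```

View pics/b4.png

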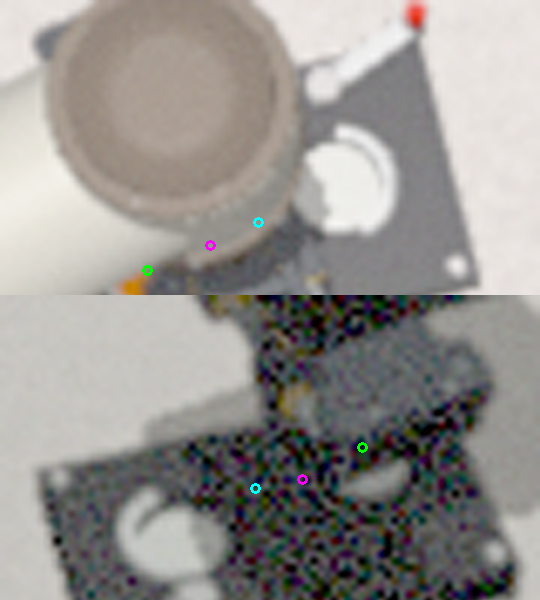

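The disc looks almost unmoved: orange still shows at its old place, (133,287) in the crop. I lift and back off for a clear view.

Emit:
move_arm(series=[[[0, 0, 0], [0, 0, -0.05], 0.3], [[0, 0, 0], [0, 0, -0.08], 0.3], [[0, 0, 0], [0, 0, -0.08], 0.3], [[0, 0, 0], [-0.08, 0, 0], 0.3], [[0, 0, 0], [-0.08, 0, 0], 0.3], [[0, 0, 0], [-0.08, 0, 0], 0.3], [[0, 0, 0], [-0.08, 0, 0], 0.3], [[0, 0, 0], [-0.05, 0, 0], 0.3], [[0, 0, 0], [0, 0, 0], 0.3], [[0, 0, 0], [0, 0, 0], 0.3]])

```text
time_s: 9.7
tcp_pos: [0.4271, 0.2784, 0.1337]
ee_rot: [[0.439, -0.899, -0.0], [-0.899, -0.439, -0.0], [0.0, 0.0, -1.0]]
wrist_force: [-0.2, -0.1, -1.0]
gripper_width: 0.3
gripper_force: 0.0
```

```bash
python3 - <<'E'
from h import *
a=[]
for c,x,y,w,h in(("top",110,150,180,100),("scene",200,160,180,100)):
    d=r.capture(c);I=d["img"]
    v=(255*(I[y:y+h,x:x+w]/255.)**.5).astype(np.uint8)
    a.append(cv2.resize(v,None,fx=3,fy=3,interpolation=cv2.INTER_CUBIC)[:,:,::-1])
    o=blob(I,"orange",(225,205) if c=="top" else (270,202),40);print(c,o, ray(d,o[1:],.0345) if o else None)
cv2.imwrite("pics/b5.png",np.vstack(a))
E
python3 g.py 0 0 0
```

```text
top (np.int32(97), np.float64(219.01030927835052), np.float64(209.55670103092783)) [0.49546447 0.14045492 0.0345    ]
scene (np.int32(12), np.float64(279.75), np.float64(196.5)) [0.49218114 0.1455845  0.0345    ]
pos [0.4276 0.2775 0.1336] xang -64.08 z [-3.e-04 -4.e-04 -1.e+00] F [-0.24  0.48 -0.3 ] w 0.298 t 9.8 j [ 51.  14. -21.   0. -55. -25.]
tool shift/0.5: [0.1254 1.0116 0.2678]
```

View pics/b5.png

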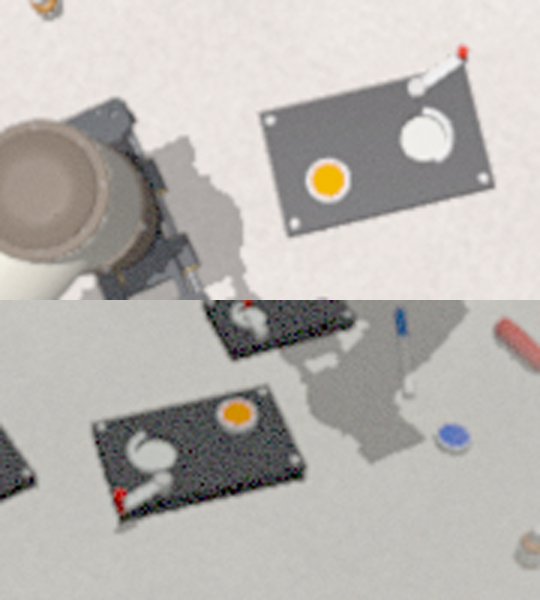

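The disc is exactly where it was, though the fingers passed over its measured spot. I check where the fingertips really appear against their projected positions.

Run:
```python
from h import *
a=[];s=r.sense();R=s["ee_rot"];p=s["tcp_pos"]
for c in("top","scene"):
    d=r.capture(c);I=d["img"];u=proj(d,p)[0];print(c,u)
    x,y=int(u[0])-45,int(u[1])-(30 if c=="top" else 45);w,h=90,66;k=6
    v=(255*(I[y:y+h,x:x+w]/255.)**.5).astype(np.uint8)
    v=cv2.resize(v,None,fx=k,fy=k,interpolation=cv2.INTER_CUBIC)[:,:,::-1].copy()
    for q,col in((p,(255,0,255)),(p+R[:,1]*.013,(0,255,0)),(p-R[:,1]*.013,(0,255,0)),(p+R[:,1]*.0435,(255,255,0)),(p-R[:,1]*.0435,(255,255,0)),(p-R[:,2]*.07,(0,0,255))):
        t=proj(d,q)[0];cv2.circle(v,(int((t[0]-x+.5)*k),int((t[1]-y+.5)*k)),3,col,-1)
    a.append(v[:300] if c=="top" else v[:300])
cv2.imwrite("pics/b6.png",np.vstack(a))
```

```text
top [161.82970868 230.00691724]
scene [322.53915802 158.6472519 ]
```

View pics/b6.png

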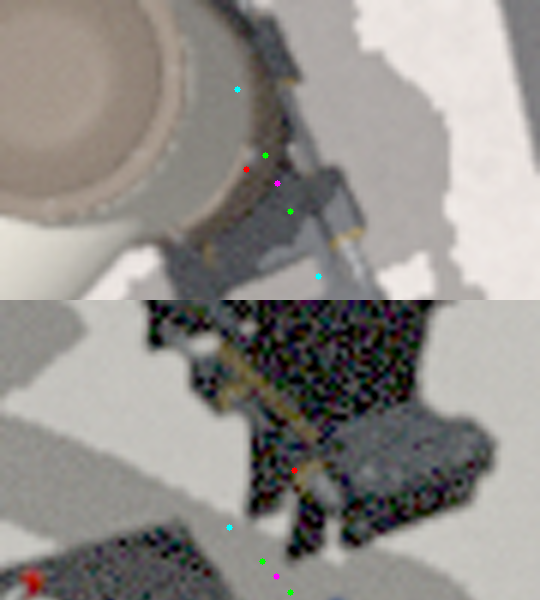

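In the scene crop both fingers end at about (265,515) and (300,555). That is about 27 mm short of the projected TCP (276,576), measured along the tool axis. So the real tips seem to sit higher than reported, and they passed over the disc. I probe gently for the plate height behind the filter.

```bash
python3 g.py .4775 .177 .032
```

```text
pos [0.4278 0.2773 0.1337] xang -64.13 z [-2.e-04 -2.e-04 -1.e+00] F [ 0.34  0.11 -0.93] w 0.299 t 9.9 j [ 51.  14. -21.  -0. -55. -25.]
tool shift/0.5: [ 0.2239 -0.002   0.2034]
```

Emit:
move_arm(series=[[[0, 0, 0], [0.056, 0, 0], 0.3], [[0, 0, 0], [0.056, 0, 0], 0.3], [[0, 0, 0], [0.056, -0.002, 0], 0.3], [[0, 0, 0], [0.056, 0, 0], 0.3], [[0, 0, 0], [0, 0, 0.06], 0.3], [[0, 0, 0], [0, 0, 0.06], 0.3], [[0, 0, 0], [0, 0, 0.05], 0.3], [[0, 0, 0], [0, 0, 0.033], 0.3], [[0, 0, 0], [0, 0, 0], 0.3], [[0, 0, 0], [0, 0, 0.004], 0.3], [[0, 0, 0], [0, 0, 0], 0.3]])

```text
time_s: 11.0
tcp_pos: [0.4782, 0.1781, 0.0311]
ee_rot: [[0.437, -0.899, 0.002], [-0.899, -0.437, 0.001], [-0.0, -0.002, -1.0]]
wrist_force: [0.3, -0.3, 0.2]
gripper_width: 0.304
gripper_force: 0.0
```

Emit:
move_arm(series=[[[0, 0, 0], [0, 0, 0.003], 0.3], [[0, 0, 0], [0, 0, 0], 0.3]])

```text
time_s: 11.2
tcp_pos: [0.4777, 0.1782, 0.0294]
ee_rot: [[0.438, -0.899, 0.001], [-0.899, -0.438, 0.001], [-0.0, -0.001, -1.0]]
wrist_force: [0.2, -0.7, -0.4]
gripper_width: 0.301
gripper_force: 0.0
```

Emit:
move_arm(series=[[[0, 0, 0], [0, 0, 0.003], 0.3], [[0, 0, 0], [0, 0, 0], 0.3]])

```text
time_s: 11.4
tcp_pos: [0.4773, 0.178, 0.0274]
ee_rot: [[0.438, -0.899, 0.0], [-0.899, -0.438, 0.0], [-0.0, -0.0, -1.0]]
wrist_force: [0.4, -0.2, -0.3]
gripper_width: 0.299
gripper_force: 0.0
```

Emit:
move_arm(series=[[[0, 0, 0], [0, 0, 0.003], 0.3], [[0, 0, 0], [0, 0, 0], 0.3]])

```text
time_s: 11.6
tcp_pos: [0.4772, 0.1779, 0.0256]
ee_rot: [[0.438, -0.899, -0.0], [-0.899, -0.438, -0.0], [0.0, 0.0, -1.0]]
wrist_force: [0.1, 0.2, 0.2]
gripper_width: 0.299
gripper_force: 0.0
```

Emit:
move_arm(series=[[[0, 0, 0], [0, 0, 0.003], 0.3], [[0, 0, 0], [0, 0, 0], 0.3]])

```text
time_s: 11.8
tcp_pos: [0.4772, 0.1779, 0.024]
ee_rot: [[0.438, -0.899, -0.0], [-0.899, -0.438, -0.0], [0.0, 0.0, -1.0]]
wrist_force: [-0.0, 0.2, 0.6]
gripper_width: 0.304
gripper_force: 0.0
```

Emit:
move_arm(series=[[[0, 0, 0], [0, 0, 0.003], 0.3], [[0, 0, 0], [0, 0, 0], 0.3]])

```text
time_s: 12.0
tcp_pos: [0.4772, 0.1779, 0.0225]
ee_rot: [[0.438, -0.899, -0.0], [-0.899, -0.438, -0.0], [0.0, 0.0, -1.0]]
wrist_force: [-0.2, 0.5, -0.1]
gripper_width: 0.302
gripper_force: 0.0
```

Emit:
move_arm(series=[[[0, 0, 0], [0, 0, 0.003], 0.3], [[0, 0, 0], [0, 0, 0], 0.3]])

```text
time_s: 12.2
tcp_pos: [0.4773, 0.1779, 0.0211]
ee_rot: [[0.438, -0.899, -0.0], [-0.899, -0.438, -0.0], [0.0, 0.0, -1.0]]
wrist_force: [-0.7, 0.3, 0.5]
gripper_width: 0.3
gripper_force: 0.0
```

The TCP reads below plate level with no contact, so the tips really are short of the reported TCP. I continue in small steps.

Emit:
move_arm(series=[[[0, 0, 0], [0, 0, 0.003], 0.3], [[0, 0, 0], [0, 0, 0.003], 0.3], [[0, 0, 0], [0, 0, 0], 0.3]])

```text
time_s: 12.5
tcp_pos: [0.4772, 0.1779, 0.018]
ee_rot: [[0.438, -0.899, -0.0], [-0.899, -0.438, -0.0], [0.0, 0.0, -1.0]]
wrist_force: [-0.5, -0.7, -0.2]
gripper_width: 0.3
gripper_force: 0.0
```

Emit:
move_arm(series=[[[0, 0, 0], [0, 0, 0.003], 0.3], [[0, 0, 0], [0, 0, 0.003], 0.3], [[0, 0, 0], [0, 0, 0], 0.3]])

```text
time_s: 12.8
tcp_pos: [0.4772, 0.1779, 0.015]
ee_rot: [[0.438, -0.899, -0.0], [-0.899, -0.438, -0.0], [0.0, 0.001, -1.0]]
wrist_force: [0.2, -0.5, 0.1]
gripper_width: 0.3
gripper_force: 0.0
```

Emit:
move_arm(series=[[[0, 0, 0], [0, 0, 0.003], 0.3], [[0, 0, 0], [0, 0, 0], 0.3]])

```text
time_s: 13.0
tcp_pos: [0.4773, 0.1779, 0.0136]
ee_rot: [[0.438, -0.899, -0.0], [-0.899, -0.438, -0.0], [0.0, 0.0, -1.0]]
wrist_force: [-0.3, -0.5, -0.4]
gripper_width: 0.302
gripper_force: 0.0
```

Emit:
move_arm(series=[[[0, 0, 0], [0, 0, 0.003], 0.3], [[0, 0, 0], [0, 0, 0], 0.3]])

```text
time_s: 13.2
tcp_pos: [0.4773, 0.1779, 0.0121]
ee_rot: [[0.438, -0.899, -0.0], [-0.899, -0.438, -0.0], [0.0, 0.0, -1.0]]
wrist_force: [-0.5, -0.5, 1.2]
gripper_width: 0.297
gripper_force: 0.0
```

Emit:
move_arm(series=[[[0, 0, 0], [0, 0, 0.003], 0.3], [[0, 0, 0], [0, 0, 0], 0.3]])

```text
time_s: 13.4
tcp_pos: [0.4773, 0.1779, 0.0106]
ee_rot: [[0.438, -0.899, -0.0], [-0.899, -0.438, -0.0], [0.0, 0.0, -1.0]]
wrist_force: [0.1, 0.2, -0.8]
gripper_width: 0.298
gripper_force: 0.0
```

Emit:
move_arm(series=[[[0, 0, 0], [0, 0, 0.003], 0.3], [[0, 0, 0], [0, 0, 0], 0.3]])

```text
time_s: 13.6
tcp_pos: [0.4773, 0.1779, 0.0091]
ee_rot: [[0.438, -0.899, -0.0], [-0.899, -0.438, -0.0], [0.0, 0.0, -1.0]]
wrist_force: [-1.1, -0.7, -0.9]
gripper_width: 0.298
gripper_force: 0.0
```

Emit:
move_arm(series=[[[0, 0, 0], [0, 0, 0.003], 0.3], [[0, 0, 0], [0, 0, 0], 0.3]])

```text
time_s: 13.8
tcp_pos: [0.4773, 0.1779, 0.0076]
ee_rot: [[0.438, -0.899, -0.0], [-0.899, -0.438, -0.0], [0.0, 0.0, -1.0]]
wrist_force: [0.1, -0.7, 0.2]
gripper_width: 0.295
gripper_force: 0.0
```

Emit:
move_arm(series=[[[0, 0, 0], [0, 0, 0.002], 0.3], [[0, 0, 0], [0, 0, 0], 0.3]])

```text
time_s: 14.0
tcp_pos: [0.4773, 0.1779, 0.0066]
ee_rot: [[0.438, -0.899, -0.0], [-0.899, -0.438, -0.0], [0.0, 0.0, -1.0]]
wrist_force: [-0.0, -0.1, 0.8]
gripper_width: 0.298
gripper_force: 0.0
```

Emit:
move_arm(series=[[[0, 0, 0], [0, 0, 0.002], 0.3], [[0, 0, 0], [0, 0, 0], 0.3]])

```text
time_s: 14.2
tcp_pos: [0.4773, 0.1779, 0.0056]
ee_rot: [[0.438, -0.899, -0.0], [-0.899, -0.438, -0.0], [0.0, 0.0, -1.0]]
wrist_force: [-0.1, -0.0, 0.0]
gripper_width: 0.301
gripper_force: 0.0
```

Emit:
move_arm(series=[[[0, 0, 0], [0, 0, 0.002], 0.3], [[0, 0, 0], [0, 0, 0], 0.3]])

```text
time_s: 14.4
tcp_pos: [0.4773, 0.1779, 0.0046]
ee_rot: [[0.438, -0.899, -0.0], [-0.899, -0.438, -0.0], [0.0, 0.0, -1.0]]
wrist_force: [-0.1, -0.7, -0.6]
gripper_width: 0.297
gripper_force: 0.0
```

Emit:
move_arm(series=[[[0, 0, 0], [0, 0, 0.002], 0.3], [[0, 0, 0], [0, 0, 0], 0.3]])

```text
time_s: 14.6
tcp_pos: [0.4773, 0.1779, 0.0036]
ee_rot: [[0.438, -0.899, -0.0], [-0.899, -0.438, -0.0], [0.0, 0.0, -1.0]]
wrist_force: [-0.8, -0.5, -1.4]
gripper_width: 0.299
gripper_force: 0.0
```

Emit:
move_arm(series=[[[0, 0, 0], [0, 0, 0.002], 0.3], [[0, 0, 0], [0, 0, 0], 0.3]])

```text
time_s: 14.8
tcp_pos: [0.4773, 0.1779, 0.0026]
ee_rot: [[0.438, -0.899, -0.0], [-0.899, -0.438, -0.0], [-0.0, 0.0, -1.0]]
wrist_force: [0.1, -0.3, 0.3]
gripper_width: 0.301
gripper_force: 0.0
```

Emit:
move_arm(series=[[[0, 0, 0], [0, 0, 0.002], 0.3], [[0, 0, 0], [0, 0, 0], 0.3]])

```text
time_s: 15.0
tcp_pos: [0.4773, 0.1779, 0.0016]
ee_rot: [[0.438, -0.899, -0.0], [-0.899, -0.438, -0.0], [0.0, 0.0, -1.0]]
wrist_force: [0.0, 0.3, 1.3]
gripper_width: 0.306
gripper_force: 0.0
```

Emit:
move_arm(series=[[[0, 0, 0], [0, 0, 0.002], 0.3], [[0, 0, 0], [0, 0, 0], 0.3]])

```text
time_s: 15.2
tcp_pos: [0.4773, 0.1779, 0.0006]
ee_rot: [[0.438, -0.899, -0.0], [-0.899, -0.438, -0.0], [0.0, 0.0, -1.0]]
wrist_force: [0.2, 0.5, -0.1]
gripper_width: 0.301
gripper_force: 0.0
```

Emit:
move_arm(series=[[[0, 0, 0], [0, 0, 0.002], 0.3], [[0, 0, 0], [0, 0, 0], 0.3]])

```text
time_s: 15.4
tcp_pos: [0.4773, 0.1779, -0.0004]
ee_rot: [[0.438, -0.899, -0.0], [-0.899, -0.438, -0.0], [0.0, 0.0, -1.0]]
wrist_force: [0.0, -0.6, 0.6]
gripper_width: 0.298
gripper_force: 0.0
```

Emit:
move_arm(series=[[[0, 0, 0], [0, 0, 0.002], 0.3], [[0, 0, 0], [0, 0, 0], 0.3]])

```text
time_s: 15.6
tcp_pos: [0.4773, 0.1779, -0.0014]
ee_rot: [[0.438, -0.899, -0.0], [-0.899, -0.438, -0.0], [0.0, 0.0, -1.0]]
wrist_force: [-1.0, -0.5, 0.1]
gripper_width: 0.304
gripper_force: 0.0
```

Run:
```python
from h import *
a=[];s=r.sense();R=s["ee_rot"];p=s["tcp_pos"]
d=r.capture("scene");I=d["img"]
d2=r.capture("top")
for D,(x,y,w,h) in((d,(240,155,80,55)),(d2,(170,170,80,50))):
    k=7;v=(255*(cv2.GaussianBlur(D["img"],(3,3),.6)[y:y+h,x:x+w]/255.)**.4).astype(np.uint8)
    v=cv2.resize(v,None,fx=k,fy=k,interpolation=cv2.INTER_CUBIC)[:,:,::-1].copy()
    for q,col in((p-R[:,2]*.027,(255,0,255)),(p+R[:,1]*.02-R[:,2]*.027,(0,255,0)),(p-R[:,1]*.02-R[:,2]*.027,(0,255,0))):
        t=proj(D,q)[0];cv2.circle(v,(int((t[0]-x+.5)*k),int((t[1]-y+.5)*k)),3,col,-1)
    a.append(v[:300])
cv2.imwrite("pics/b7.png",np.vstack(a))
```

```text
(no output)
```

View pics/b7.png

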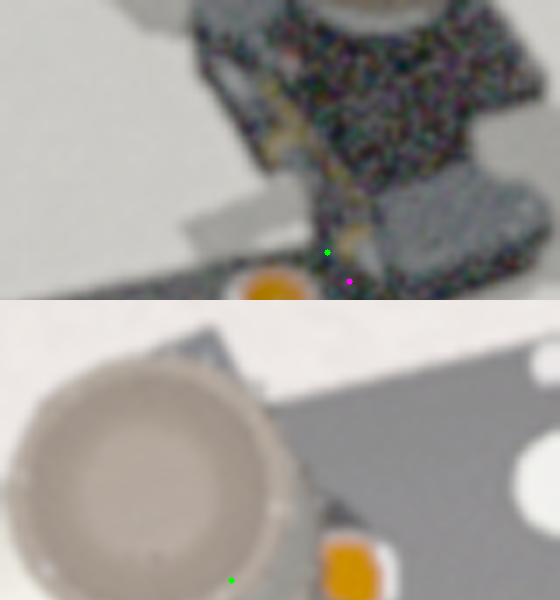

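Emit:
move_arm(series=[[[0, 0, 0], [0, 0, 0.002], 0.3], [[0, 0, 0], [0, 0, 0], 0.3]])

```text
time_s: 15.9
tcp_pos: [0.4773, 0.1779, -0.0023]
ee_rot: [[0.438, -0.899, -0.0], [-0.899, -0.438, -0.0], [0.0, 0.0, -1.0]]
wrist_force: [-0.4, 0.1, -0.2]
gripper_width: 0.299
gripper_force: 0.0
```

Emit:
move_arm(series=[[[0, 0, 0], [0, 0, 0.002], 0.3], [[0, 0, 0], [0, 0, 0], 0.3]])

```text
time_s: 16.1
tcp_pos: [0.4775, 0.178, -0.0029]
ee_rot: [[0.438, -0.899, 0.0], [-0.899, -0.438, -0.0], [0.0, -0.0, -1.0]]
wrist_force: [-1.0, 0.4, 4.5]
gripper_width: 0.301
gripper_force: 1.9
```

Emit:
move_arm(series=[[[0, 0, 0], [0, 0, 0.002], 0.3], [[0, 0, 0], [0, 0, 0], 0.3]])

```text
time_s: 16.3
tcp_pos: [0.4775, 0.178, -0.0029]
ee_rot: [[0.438, -0.899, 0.0], [-0.899, -0.438, -0.0], [0.0, -0.0, -1.0]]
wrist_force: [-3.8, -0.3, 11.0]
gripper_width: 0.299
gripper_force: 5.6
```

Emit:
move_arm(series=[[[0, 0, 0], [0, 0, 0.002], 0.3], [[0, 0, 0], [0, 0, 0], 0.3]])

```text
time_s: 16.5
tcp_pos: [0.4775, 0.178, -0.0029]
ee_rot: [[0.439, -0.899, 0.001], [-0.899, -0.439, -0.0], [0.0, -0.0, -1.0]]
wrist_force: [-5.9, -0.1, 17.8]
gripper_width: 0.303
gripper_force: 9.1
```

Contact with the plate comes at TCP z=-0.0029, so the tips are about 28 mm behind the reported TCP. I raise to 3.8 mm above the plate and push for real.

Emit:
move_arm(series=[[[0, 0, 0], [0, 0, -0.013], 0.3], [[0, 0, 0], [0, 0, 0], 0.3], [[0, 0, 0], [0.01, 0, 0], 0.3], [[0, 0, 0], [0.01, 0, 0], 0.3], [[0, 0, 0], [0.006, 0, 0], 0.3], [[0, 0, 0], [0.006, 0, 0], 0.3], [[0, 0, 0], [0.006, 0, 0], 0.3], [[0, 0, 0], [0.006, 0, 0], 0.3], [[0, 0, 0], [0.006, 0, 0], 0.3], [[0, 0, 0], [0, 0, 0], 0.3]])

```text
time_s: 17.5
tcp_pos: [0.4884, 0.1552, 0.0012]
ee_rot: [[0.437, -0.899, -0.0], [-0.899, -0.437, -0.0], [0.0, 0.0, -1.0]]
wrist_force: [0.3, 0.4, -0.6]
gripper_width: 0.299
gripper_force: 0.0
```

Emit:
move_arm(series=[[[0, 0, 0], [0.006, 0, 0], 0.3], [[0, 0, 0], [0.006, 0, 0], 0.3], [[0, 0, 0], [0.006, 0, 0], 0.3], [[0, 0, 0], [0.006, 0, 0], 0.3], [[0, 0, 0], [0.006, 0, 0], 0.3], [[0, 0, 0], [0.006, 0, 0], 0.3], [[0, 0, 0], [0.006, 0, 0], 0.3], [[0, 0, 0], [0.006, 0, 0], 0.3], [[0, 0, 0], [0.006, 0, 0], 0.3], [[0, 0, 0], [0.006, 0, 0], 0.3], [[0, 0, 0], [0, 0, 0], 0.3]])

```text
time_s: 18.6
tcp_pos: [0.5016, 0.1282, 0.0012]
ee_rot: [[0.437, -0.899, -0.0], [-0.899, -0.437, -0.0], [0.0, 0.0, -1.0]]
wrist_force: [0.3, -0.9, 0.7]
gripper_width: 0.298
gripper_force: 0.0
```

```bash
python3 g.py .5272 .0749 .001
python3 - <<'E'
from h import *
for c in("top","scene"):
    d=r.capture(c)
    o=blob(d["img"],"orange",(235,203) if c=="top" else (265,205),40);print(c,o, ray(d,o[1:],.0345) if o else None)
    print([(round(x["score"],2),ray(d,x["centre"],.025).round(3)) for x in r.pinpoint("filter",c)])
E
```

```text
pos [0.5016 0.1282 0.0012] xang -64.07 z [-0.e+00 -1.e-04 -1.e+00] F [ 0.26 -0.91  0.66] w 0.298 t 18.6 j [ 32.  25. -28.   0. -37.  -6.]
tool shift/0.5: [0.1182 0.0005 0.0005]
top None None
[]
scene None None
[(0.7, array([0.506, 0.107, 0.025]))]
```

The filter is moving now. I keep pushing, slower towards the end.

Emit:
move_arm(series=[[[0, 0, 0], [0.008, 0, 0], 0.3], [[0, 0, 0], [0.008, 0, 0], 0.3], [[0, 0, 0], [0.008, 0, 0], 0.3], [[0, 0, 0], [0.008, 0, 0], 0.3], [[0, 0, 0], [0.008, 0, 0], 0.3], [[0, 0, 0], [0.008, 0, 0], 0.3], [[0, 0, 0], [0.008, 0, 0], 0.3], [[0, 0, 0], [0.008, 0, 0], 0.3], [[0, 0, 0], [0.008, 0, 0], 0.3], [[0, 0, 0], [0.008, 0, 0], 0.3], [[0, 0, 0], [0.006, 0, 0], 0.3], [[0, 0, 0], [0, 0, 0], 0.3]])

```text
time_s: 20.0
tcp_pos: [0.5204, 0.0895, 0.0012]
ee_rot: [[0.437, -0.899, -0.0], [-0.899, -0.437, -0.0], [0.0, 0.0, -1.0]]
wrist_force: [0.8, 0.2, -0.1]
gripper_width: 0.298
gripper_force: 0.0
```

```bash
python3 g.py .5272 .0749 .001
python3 - <<'E'
from h import *
s=[.528,.097,.265]
for c in("top","scene"):
    d=r.capture(c)
    o=blob(d["img"],"orange",(235,203) if c=="top" else (255,210),40);print(c,o, ray(d,o[1:],.0345) if o else None)
    for n in("filter","recess"):print(n,[(round(x["score"],2),ray(d,x["centre"],.025 if n=="filter" else .017).round(4)) for x in r.pinpoint(n,c)])
E
```

```text
pos [0.5204 0.0895 0.0012] xang -64.07 z [-1.e-04 -1.e-04 -1.e+00] F [ 0.82  0.23 -0.15] w 0.298 t 20.0 j [ 27.  26. -27.   0. -38.  -1.]
tool shift/0.5: [0.0322 0.0005 0.0004]
top None None
filter []
recess [(0.89, array([0.5404, 0.0488, 0.017 ])), (0.86, array([0.3274, 0.1653, 0.017 ])), (0.77, array([ 0.5865, -0.18  ,  0.017 ]))]
scene None None
filter [(0.7, array([0.5354, 0.0462, 0.025 ])), (0.63, array([0.5315, 0.0696, 0.025 ]))]
recess [(0.76, array([0.541 , 0.0478, 0.017 ])), (0.66, array([ 0.5766, -0.1821,  0.017 ])), (0.56, array([0.3303, 0.173 , 0.017 ]))]
```

Emit:
move_arm(series=[[[0, 0, 0], [0.004, 0, 0], 0.3], [[0, 0, 0], [0.004, 0, 0], 0.3], [[0, 0, 0], [0.004, 0, 0], 0.3], [[0, 0, 0], [0.004, 0, 0], 0.3], [[0, 0, 0], [0.004, 0, 0], 0.3], [[0, 0, 0], [0, 0, 0], 0.3]])

```text
time_s: 20.9
tcp_pos: [0.5248, 0.0806, 0.0013]
ee_rot: [[0.437, -0.899, 0.0], [-0.899, -0.437, -0.0], [0.0, -0.0, -1.0]]
wrist_force: [-0.5, 0.1, 0.7]
gripper_width: 0.301
gripper_force: 0.0
```

Emit:
move_arm(series=[[[0, 0, 0], [0.003, 0, 0], 0.3], [[0, 0, 0], [0.003, 0, 0], 0.3], [[0, 0, 0], [0, 0, 0], 0.3]])

```text
time_s: 21.2
tcp_pos: [0.5262, 0.0781, 0.0013]
ee_rot: [[0.438, -0.899, 0.0], [-0.899, -0.438, 0.0], [0.0, -0.0, -1.0]]
wrist_force: [0.5, 0.5, 0.4]
gripper_width: 0.297
gripper_force: 0.2
```

Emit:
move_arm(series=[[[0, 0, 0], [0.003, 0, 0], 0.3], [[0, 0, 0], [0.002, 0, 0], 0.3], [[0, 0, 0], [0, 0, 0], 0.3]])

```text
time_s: 21.5
tcp_pos: [0.5275, 0.0761, 0.0014]
ee_rot: [[0.438, -0.899, 0.001], [-0.899, -0.438, 0.0], [0.0, -0.001, -1.0]]
wrist_force: [0.2, 0.7, 0.1]
gripper_width: 0.301
gripper_force: 0.7
```

```bash
python3 g.py .5272 .0749 .001
python3 - <<'E'
from h import *
d=r.capture("scene")
for z in(.017,.025):print([(round(x["score"],2),ray(d,x["centre"],z).round(4)) for x in r.pinpoint("filter","scene")])
E
```

```text
pos [0.5275 0.0761 0.0014] xang -64.04 z [ 9.e-04  4.e-04 -1.e+00] F [0.21 0.7  0.06] w 0.301 t 21.5 j [ 26.  26. -26.   0. -38.   0.]
tool shift/0.5: [0.0019 0.0016 0.0008]
[(0.57, array([0.5312, 0.0626, 0.017 ]))]
[(0.57, array([0.5379, 0.0626, 0.025 ]))]
```

Emit:
move_arm(series=[[[0, 0, 0], [0, -0.003, 0], 0.3], [[0, 0, 0], [0.003, 0, 0], 0.3], [[0, 0, 0], [0, 0, 0], 0.3]])

```text
time_s: 21.95
tcp_pos: [0.5287, 0.0748, 0.0011]
ee_rot: [[0.437, -0.899, -0.001], [-0.899, -0.437, -0.001], [0.0, 0.001, -1.0]]
wrist_force: [-0.6, -0.5, 0.7]
gripper_width: 0.3
gripper_force: 0.0
```

Emit:
move_arm(series=[[[0, 0, 0], [0.003, 0, 0], 0.3], [[0, 0, 0], [0, 0, 0], 0.3]])

```text
time_s: 22.15
tcp_pos: [0.5296, 0.0736, 0.0012]
ee_rot: [[0.437, -0.899, -0.0], [-0.899, -0.437, -0.0], [0.0, 0.0, -1.0]]
wrist_force: [0.2, -0.6, -0.7]
gripper_width: 0.3
gripper_force: 0.0
```

```bash
python3 g.py .5272 .0749 .001
python3 - <<'E'
from h import *
d=r.capture("scene")
for z in(.017,.025):print([(round(x["score"],2),ray(d,x["centre"],z).round(4)) for x in r.pinpoint("filter","scene")])
print([(round(x["score"],2),x["centre"],x["pixels"].sum()) for x in r.cut_out("filter","scene")])
E
```

```text
pos [0.5296 0.0736 0.0012] xang -64.06 z [-4.e-04 -2.e-04 -1.e+00] F [ 0.16 -0.6  -0.73] w 0.3 t 22.15 j [ 25.  26. -26.   0. -38.   1.]
tool shift/0.5: [-0.0044  0.0032  0.0003]
[(0.44, array([0.5502, 0.0469, 0.017 ]))]
[(0.44, array([0.5566, 0.047 , 0.025 ]))]
[]
```

Emit:
move_arm(series=[[[0, 0, 0], [-0.02, 0, 0], 0.3], [[0, 0, 0], [-0.02, 0, -0.08], 0.3], [[0, 0, 0], [-0.06, 0, -0.07], 0.3], [[0, 0, 0], [-0.08, 0, -0.05], 0.3], [[0, 0, 0], [-0.08, 0, 0], 0.3], [[0, 0, 0], [-0.08, 0, 0], 0.3], [[0, 0, 0], [0, 0, 0], 0.3]])

```text
time_s: 23.05
tcp_pos: [0.4537, 0.2306, 0.1019]
ee_rot: [[0.443, -0.897, 0.001], [-0.897, -0.443, 0.002], [-0.001, -0.002, -1.0]]
wrist_force: [-0.8, -0.0, -0.3]
gripper_width: 0.299
gripper_force: 0.0
```

```bash
python3 g.py 0.5 0 0
python3 - <<'E'
from h import *
a=[]
s=[.5265,.0962,.26]
for c,(x,y,w,h),kn,fn in(("top",(195,155,90,60),(264,167),(254,197)),("scene",(225,185,80,52),(240,225),(250,210))):
    d=r.capture(c);I=d["img"];k=6
    o=blob(I,"orange",fn,25);q=blob(I,"red",kn,20)
    print(c,o,o and ray(d,o[1:],.0265),q,q and ray(d,q[1:],.05))
    print([(round(t["score"],2),ray(d,t["centre"],.017).round(4)) for t in r.pinpoint("filter",c)],[(round(t["score"],2),ray(d,t["centre"],.031).round(4)) for t in r.pinpoint("keeper_pivot",c)])
    v=(255*(I[y:y+h,x:x+w]/255.)**.6).astype(np.uint8)
    a.append(cv2.resize(v,(540,300),interpolation=cv2.INTER_CUBIC)[:,:,::-1])
cv2.imwrite("pics/b8.png",np.vstack(a))
E
```

```text
pos [0.4537 0.2306 0.1019] xang -63.72 z [ 0.0012  0.0017 -1.    ] F [-0.83 -0.04 -0.32] w 0.299 t 23.05 j [ 45.  16. -23.  -0. -51. -19.]
tool shift/0.5: [0.4548 0.1217 0.2031]
top (np.int32(96), np.float64(250.96875), np.float64(195.71875)) [0.53766511 0.05290189 0.0265    ] (np.int32(10), np.float64(264.0), np.float64(167.2)) [0.61502471 0.01879299 0.05      ]
[(0.46, array([0.5353, 0.0467, 0.017 ])), (0.28, array([0.531 , 0.1064, 0.017 ]))] [(0.59, array([0.3547, 0.169 , 0.031 ])), (0.58, array([0.5848, 0.0588, 0.031 ])), (0.42, array([ 0.6107, -0.1732,  0.031 ]))]
scene (np.int32(22), np.float64(251.63636363636363), np.float64(209.0909090909091)) [0.53527329 0.05596966 0.0265    ] (np.int32(15), np.float64(250.66666666666666), np.float64(210.46666666666667)) [0.56020154 0.05325176 0.05      ]
[(0.7, array([0.5324, 0.3681, 0.017 ])), (0.46, array([0.54  , 0.0594, 0.017 ]))] [(0.43, array([0.382 , 0.1738, 0.031 ])), (0.42, array([0.5846, 0.0636, 0.031 ])), (0.39, array([ 0.6144, -0.1766,  0.031 ]))]
```

View pics/b8.png

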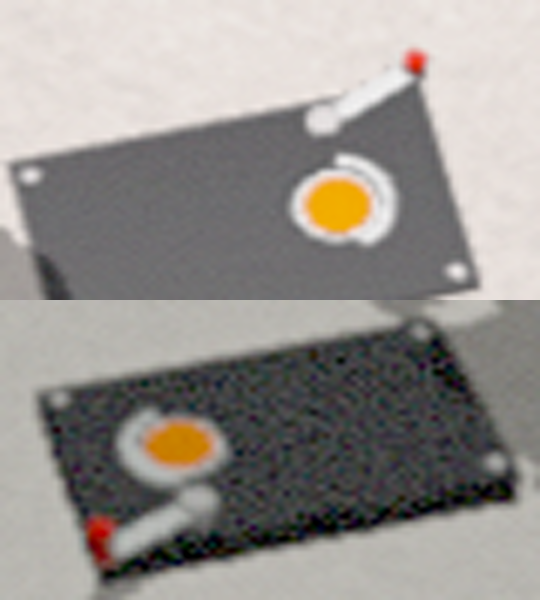

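The filter shows concentric in the recess, ring at (338,205) in the crop, level with the plate. Both cameras agree on the seated height, and the push force vanished when it dropped. Now the knob, at about (0.6156,0.0181): I turn the tool radially to the pivot and move over it.

Emit:
move_arm(series=[[[0, 0, -1], [0, 0, 0], 0.35], [[0, 0, -1], [0, 0, 0], 0.35], [[0, 0, 0], [0, 0, 0], 0.35]])

```text
time_s: 23.65
tcp_pos: [0.4557, 0.2258, 0.1011]
ee_rot: [[0.606, -0.795, -0.0], [-0.795, -0.606, -0.0], [0.0, 0.0, -1.0]]
wrist_force: [0.2, 0.2, 1.0]
gripper_width: 0.348
gripper_force: 0.0
```

```bash
python3 g.py .6156 .0181 .0155
```

```text
pos [0.4557 0.2258 0.1011] xang -52.7 z [-2.e-04 -2.e-04 -1.e+00] F [0.22 0.18 0.96] w 0.348 t 23.65 j [ 45.  16. -23.  -0. -51.  -7.]
tool shift/0.5: [ 0.5243 -0.0027  0.1712]
```

Emit:
move_arm(series=[[[0, 0, 0], [0.07, 0, 0], 0.35], [[0, 0, 0], [0.08, 0, 0], 0.35], [[0, 0, 0], [0.08, 0, 0], 0.35], [[0, 0, 0], [0.08, 0, 0], 0.35], [[0, 0, 0], [0.08, 0, 0], 0.35], [[0, 0, 0], [0.08, 0, 0], 0.35], [[0, 0, 0], [0.054, -0.0027, 0], 0.35], [[0, 0, 0], [0, 0, 0], 0.35], [[0, 0, 0], [0, 0, 0], 0.35]])

```text
time_s: 24.55
tcp_pos: [0.6153, 0.0183, 0.1006]
ee_rot: [[0.604, -0.797, -0.001], [-0.797, -0.604, -0.0], [-0.001, 0.001, -1.0]]
wrist_force: [-0.4, 0.1, -0.8]
gripper_width: 0.347
gripper_force: 0.0
```

```bash
python3 g.py .6156 .0181 .0155
python3 - <<'E'
import numpy as np
from scipy.spatial.transform import Rotation as R
p=np.array([-.052,0,0])
for a in(.1,.05):print(a,(p-R.from_rotvec([0,0,a]).apply(p))/.5)
E
```

```text
pos [0.6153 0.0183 0.1006] xang -52.82 z [-1.3e-03 -1.0e-04 -1.0e+00] F [-0.43  0.12 -0.79] w 0.347 t 24.55 j [ 17.  26.  -8.  -0. -56.  20.]
tool shift/0.5: [ 0.0008 -0.0004  0.1702]
0.1 [-0.00051957  0.01038268  0.        ]
0.05 [-0.00012997  0.00519783  0.        ]
```

Emit:
move_arm(series=[[[0, 0, 0], [0, 0, 0.04], 0.35], [[0, 0, 0], [0, 0, 0.04], 0.35], [[0, 0, 0], [0, 0, 0.03], 0.35], [[0, 0, 0], [0, 0, 0.015], 0.35], [[0, 0, 0], [0, 0, 0.005], 0.35], [[0, 0, 0], [0, 0, 0.005], 0.35], [[0, 0, 0], [0, 0, 0], 0.35]])

```text
time_s: 25.25
tcp_pos: [0.6158, 0.0198, 0.0343]
ee_rot: [[0.608, -0.794, 0.001], [-0.794, -0.608, 0.0], [0.0, -0.001, -1.0]]
wrist_force: [-0.3, 0.2, -0.6]
gripper_width: 0.355
gripper_force: 0.0
```

Emit:
move_arm(series=[[[0, 0, 0], [0, 0, 0.008], 0.35], [[0, 0, 0], [0, 0, 0.008], 0.35], [[0, 0, 0], [0, 0, 0.008], 0.35], [[0, 0, 0], [0, 0, 0.008], 0.35], [[0, 0, 0], [0, 0, 0.003], 0.35], [[0, 0, 0], [0, 0, 0], 0.35]])

```text
time_s: 25.85
tcp_pos: [0.6154, 0.0193, 0.0158]
ee_rot: [[0.608, -0.794, -0.001], [-0.794, -0.608, -0.0], [-0.0, 0.001, -1.0]]
wrist_force: [0.5, 0.3, -1.0]
gripper_width: 0.353
gripper_force: 0.0
```

Emit:
move_arm(series=[[[0, 0, 1], [-0.0005, 0.0104, 0], 0.35], [[0, 0, 1], [-0.0005, 0.0104, 0], 0.35], [[0, 0, 1], [-0.0005, 0.0104, 0], 0.35], [[0, 0, 1], [-0.0005, 0.0104, 0], 0.35], [[0, 0, 1], [-0.0005, 0.0104, 0], 0.35], [[0, 0, 1], [-0.0005, 0.0104, 0], 0.35], [[0, 0, 0], [0, 0, 0], 0.35]])

```text
time_s: 26.55
tcp_pos: [0.5866, 0.0088, 0.0166]
ee_rot: [[0.053, -0.999, 0.0], [-0.999, -0.053, 0.0], [-0.0, -0.0, -1.0]]
wrist_force: [-0.6, -0.4, -0.4]
gripper_width: 0.349
gripper_force: 0.0
```

Run:
```python
from h import *
s=r.sense();p=s["tcp_pos"];R=s["ee_rot"];a=np.arctan2(R[1,0],R[0,0]);e=np.array([.584,.0594])
print("pivot in tool",R.T@np.r_[e-p[:2],0],np.degrees(a),p,s["wrist_force"],s["gripper_force"])
for c,n in(("top",(255,172)),("scene",(240,220))):
    d=r.capture(c);q=blob(d["img"],"red",n,25)
    if q:k=ray(d,q[1:],.05);print(c,q,k,"keeper",np.arctan2(k[1]-e[1],k[0]-e[0])+np.radians(165.1))
```

```text
pivot in tool [-5.06836480e-02 -7.61541775e-05  4.49826510e-06] -86.94647412040226 [0.58662381 0.00878426 0.01660888] [-0.56394355 -0.39400155 -0.40269596] 0.0
top (np.int32(20), np.float64(249.9), np.float64(192.3)) [0.54351327 0.05620365 0.05      ] keeper -0.1812692627352952
scene (np.int32(12), np.float64(251.91666666666666), np.float64(210.08333333333334)) [0.55879123 0.05703451 0.05      ] keeper -0.16649204614572888
```

Emit:
move_arm(series=[[[0, 0, 1], [-0.0005, 0.0104, 0], 0.35], [[0, 0, 1], [-0.0005, 0.0104, 0], 0.35], [[0, 0, 1], [-0.0005, 0.0104, 0], 0.35], [[0, 0, 1], [-0.0005, 0.0104, 0], 0.35], [[0, 0, 1], [-0.0005, 0.0104, 0], 0.35], [[0, 0, 1], [-0.0005, 0.0104, 0], 0.35], [[0, 0, 0], [0, 0, 0], 0.35]])

```text
time_s: 27.35
tcp_pos: [0.5569, 0.0164, 0.0164]
ee_rot: [[-0.518, -0.855, 0.0], [-0.855, 0.518, 0.0], [-0.0, -0.0, -1.0]]
wrist_force: [0.3, -0.4, 0.4]
gripper_width: 0.35
gripper_force: 0.0
```

```bash
cat > k.py <<'E'
from h import *
s=r.sense();p=s["tcp_pos"];R=s["ee_rot"];a=np.arctan2(R[1,0],R[0,0]);e=np.array([.584,.0594])
print("pivot in tool",(R.T@np.r_[e-p[:2],0]).round(4),"tool-shut angle",np.radians((np.degrees(a)+165.1+180)%360-180).round(3),p.round(4),s["wrist_force"].round(1),s["gripper_force"])
for c in("top","scene"):
    d=r.capture(c);print(c,[(round(x["score"],2),ray(d,x["centre"],.057).round(3)) for x in r.pinpoint("keeper_knob",c)][:4])
E
python3 k.py
```

```text
pivot in tool [-0.0508 -0.0009  0.    ] tool-shut angle 0.766 [0.5569 0.0164 0.0164] [ 0.3 -0.4  0.4] 0.0
top [(0.42, array([ 0.576, -0.197,  0.057]))]
scene [(0.66, array([0.564, 0.011, 0.057])), (0.43, array([0.358, 0.166, 0.057])), (0.43, array([ 0.592, -0.194,  0.057]))]
```

The knob is following, with the keeper at about 0.92 rad. I continue.

Emit:
move_arm(series=[[[0, 0, 1], [-0.0005, 0.0104, 0], 0.35], [[0, 0, 1], [-0.0005, 0.0104, 0], 0.35], [[0, 0, 1], [-0.0005, 0.0104, 0], 0.35], [[0, 0, 1], [-0.0005, 0.0104, 0], 0.35], [[0, 0, 1], [-0.0005, 0.0104, 0], 0.35], [[0, 0, 1], [-0.0005, 0.0104, 0], 0.35], [[0, 0, 1], [-0.0005, 0.0104, 0], 0.35], [[0, 0, 0.5], [-0.0001, 0.0052, 0], 0.35], [[0, 0, 0], [0, 0, 0], 0.35]])

```text
time_s: 28.45
tcp_pos: [0.5338, 0.0467, 0.0162]
ee_rot: [[-0.962, -0.272, -0.0], [-0.272, 0.962, -0.0], [0.0, -0.0, -1.0]]
wrist_force: [-0.0, 0.5, -0.0]
gripper_width: 0.35
gripper_force: 0.0
```

```bash
python3 k.py
```

```text
pivot in tool [-0.0518 -0.0014 -0.    ] tool-shut angle 0.015 [0.5338 0.0467 0.0162] [-0.   0.5 -0. ] 0.0
top [(0.59, array([ 0.579, -0.19 ,  0.057]))]
scene [(0.43, array([0.542, 0.045, 0.057])), (0.38, array([0.346, 0.161, 0.057]))]
```

Emit:
move_arm(series=[[[0, 0, 0], [0, 0.004, 0], 0.35], [[0, 0, 0], [0, 0.004, 0], 0.35], [[0, 0, 0], [0, 0.004, 0], 0.35], [[0, 0, 0], [0, 0, 0], 0.35]])

```text
time_s: 29.05
tcp_pos: [0.5319, 0.0525, 0.0162]
ee_rot: [[-0.963, -0.271, -0.0], [-0.271, 0.963, -0.0], [0.0, 0.0, -1.0]]
wrist_force: [-0.9, 0.3, -0.5]
gripper_width: 0.352
gripper_force: 0.2
```

Emit:
move_arm(series=[[[0, 0, 0], [0, 0.003, 0], 0.35], [[0, 0, 0], [0, 0, 0], 0.35]])

```text
time_s: 29.25
tcp_pos: [0.5317, 0.054, 0.0162]
ee_rot: [[-0.963, -0.271, 0.0], [-0.271, 0.963, 0.0], [-0.0, 0.0, -1.0]]
wrist_force: [-0.3, -0.5, 0.3]
gripper_width: 0.354
gripper_force: 0.2
```

Emit:
move_arm(series=[[[0, 0, 0], [0, 0.002, 0], 0.35], [[0, 0, 0], [0, 0, 0], 0.35]])

```text
time_s: 29.45
tcp_pos: [0.5315, 0.0549, 0.0163]
ee_rot: [[-0.963, -0.27, 0.0], [-0.27, 0.963, 0.0], [-0.0, 0.0, -1.0]]
wrist_force: [0.6, -0.2, 0.6]
gripper_width: 0.353
gripper_force: 0.2
```

Emit:
move_arm(series=[[[0, 0, 0], [0, 0.002, 0], 0.35], [[0, 0, 0], [0, 0, 0], 0.35]])

```text
time_s: 29.65
tcp_pos: [0.5312, 0.0558, 0.0163]
ee_rot: [[-0.963, -0.271, 0.0], [-0.271, 0.963, 0.0], [-0.0, 0.0, -1.0]]
wrist_force: [0.1, -0.3, 0.8]
gripper_width: 0.35
gripper_force: 0.3
```

Emit:
move_arm(series=[[[0, 0, 0], [0, 0.002, 0], 0.35], [[0, 0, 0], [0, 0, 0], 0.35]])

```text
time_s: 29.85
tcp_pos: [0.5309, 0.0568, 0.0163]
ee_rot: [[-0.963, -0.27, 0.0], [-0.27, 0.963, 0.0], [-0.0, 0.0, -1.0]]
wrist_force: [-0.2, -1.0, 0.6]
gripper_width: 0.349
gripper_force: 0.3
```

Emit:
move_arm(series=[[[0, 0, 0], [0, 0.002, 0], 0.35], [[0, 0, 0], [0, 0, 0], 0.35]])

```text
time_s: 30.05
tcp_pos: [0.5307, 0.0573, 0.0163]
ee_rot: [[-0.963, -0.271, 0.0], [-0.271, 0.963, -0.001], [0.0, -0.001, -1.0]]
wrist_force: [0.8, -2.1, -0.7]
gripper_width: 0.35
gripper_force: 1.6
```

Emit:
move_arm(series=[[[0, 0, 0], [0, 0.002, 0], 0.35], [[0, 0, 0], [0, 0, 0], 0.35]])

```text
time_s: 30.25
tcp_pos: [0.5306, 0.0575, 0.0163]
ee_rot: [[-0.963, -0.271, 0.0], [-0.271, 0.963, -0.001], [0.0, -0.001, -1.0]]
wrist_force: [2.3, -7.2, -1.1]
gripper_width: 0.347
gripper_force: 3.6
```

```bash
python3 k.py
```

```text
pivot in tool [-0.0519 -0.0127 -0.    ] tool-shut angle 0.014 [0.5306 0.0575 0.0163] [ 2.3 -7.2 -1.1] 3.594975695014
top [(0.65, array([0.404, 0.466, 0.057]))]
scene [(0.56, array([0.543, 0.053, 0.057])), (0.48, array([ 0.609, -0.189,  0.057])), (0.38, array([0.349, 0.161, 0.057]))]
```

Force is building against the shut stop. I back off, lift clear and check.

Emit:
move_arm(series=[[[0, 0, 0], [0, -0.008, 0], 0.35], [[0, 0, 0], [0, -0.008, 0], 0.35], [[0, 0, 0], [0, 0, -0.01], 0.35], [[0, 0, 0], [0, 0, -0.04], 0.35], [[0, 0, 0], [0, 0, -0.08], 0.35], [[0, 0, 0], [0, 0, -0.08], 0.35], [[0, 0, 0], [0.03, -0.07, 0], 0.35], [[0, 0, 0], [0.05, -0.08, 0], 0.35], [[0, 0, 0], [0.05, -0.08, 0], 0.35], [[0, 0, 0], [0.05, -0.08, 0], 0.35], [[0, 0, 0], [0.03, -0.04, 0], 0.35], [[0, 0, 0], [0, 0, 0], 0.35]])

```text
time_s: 31.65
tcp_pos: [0.4775, -0.148, 0.1217]
ee_rot: [[-0.964, -0.266, 0.0], [-0.266, 0.964, 0.0], [-0.0, 0.0, -1.0]]
wrist_force: [0.9, 0.6, 0.2]
gripper_width: 0.356
gripper_force: 0.0
```

Run:
```python
from h import *
e=np.array([.584,.0594]);a=[]
for c,n in(("top",(252,190)),("scene",(250,207))):
    d=r.capture(c);q=blob(d["img"],"red",n,18);o=blob(d["img"],"orange",n,25);print(c,o)
    if q:k=ray(d,q[1:],.052);print(c,q,k,"keeper",np.arctan2(k[1]-e[1],k[0]-e[0])+np.radians(165.1),(np.arctan2(k[1]-e[1],k[0]-e[0])+np.radians(165.1))%(2*np.pi))
    x,y=n[0]-40,n[1]-22;a.append(cv2.resize(d["img"][y:y+45,x:x+80],(540,300),interpolation=cv2.INTER_CUBIC)[:,:,::-1])
    print([(round(x["score"],2),ray(d,x["centre"],.057).round(3)) for x in r.pinpoint("keeper_knob",c)][:4])
cv2.imwrite("pics/b9.png",np.vstack(a))
```

```text
top None
[(0.55, array([0.637, 0.412, 0.057])), (0.52, array([ 0.577, -0.197,  0.057])), (0.38, array([0.323, 0.16 , 0.057]))]
scene (np.int32(3), np.float64(255.0), np.float64(209.0))
scene (np.int32(12), np.float64(249.16666666666666), np.float64(203.41666666666666)) [0.53378006 0.0488893  0.052     ] keeper -0.05373884223832581 6.22944646494126
[(0.62, array([0.537, 0.05 , 0.057])), (0.52, array([ 0.583, -0.191,  0.057])), (0.36, array([0.341, 0.167, 0.057])), (0.23, array([ 0.726, -0.349,  0.057]))]
```

View pics/b9.png

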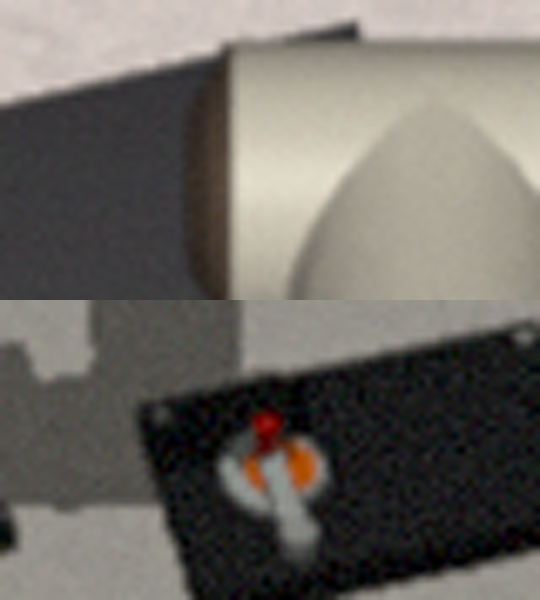

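The scene crop shows the keeper arm across the orange filter, with the knob at (265,430). The measured angle is about 0 and the gripper is clear of everything.

```bash
python3 -c "
from station import r
print(r.finish_job())"
```

```text
the job is handed in; nothing more can be done
None
```

The job is handed in at about 32 s: cameras and contact forces indicate the orange filter is home in the recess and the keeper is shut over it, with the gripper clear. `finish_job` returned no verdict.

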